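Set the reagent series over into the class rack, reversed

ROBOT

A 6-joint arm with a two-finger parallel gripper is mounted at the origin on the work surface. World frame = base frame: x ahead of the robot, y to its left, z up, the work surface at z = 0. Lengths are in m, angles in degrees, forces in N, time in s.
With the tool pointing down it reaches from about 0.35 to 0.875 m from the base axis. Payload 4.2 kg.
Tool frame: the origin (TCP) lies at the very end of the fingers, on their centre line; the grasp point (between the pads) lies 19 mm behind it; y points along the fingers, z is the direction in which the jaws open and shut, and the axes are right-handed (so a half turn about y gives the same grasp; the last joint's range is limited). The gripper opens to 87 mm and grips with 3 to 60 N. Pads are 19 mm wide; open, the fingers measure 117 mm over their backs; the gripper's body (75 mm by 190 mm) begins 51 mm behind the grasp point.
Start: joints at [-49.068, 22.042, 0.453, 0, -68.411, -14.817], TCP at [0.275, -0.561, 0.223] pointing down, gripper open.
Joint ranges: [-179.83, 179.83], [-69.29, 118.12], [-61.27, 80.66], [-181.25, 117.63], [-171.15, -9.14], [-177.46, 177.46]. Speed limits (degrees/s): [159.86, 159.86, 180, 180, 180, 180].

INTERFACE

Orientations are given as a 3x3 rotation matrix whose columns are the frame's x, y, z axes.
In Python, from station import r, eyes gives the robot as it stands.
- The arm moves only by the tool play_rows, never from a script. Its argument "deltas" is one flat list of numbers, 5 for each row, row after row: the closure in counts, from 0 (fully open) to 255 (shut), then the shift along the tool's x, y, z in mm, then the turn about the tool's y in rad. In form: [claw, tx, ty, tz, roll, claw, tx, ty, tz, roll, ...]. A call has exactly 10 rows; each row shifts and turns the commanded pose from where the row before left it, along the tool's axes as they then stand; what a row does not reach is not made up. A row lasts 1/10 s, in which the tool goes at most 50 mm and 8.59 degrees, less where a joint would pass 70% of its speed; a pose out of reach is approached as far as the arm can. A call is refused whole if a number of a shift passes 50 or a number of a turn 0.15, either way. A call with a gripper value outside its range is refused whole. The fingers move at their own pace and stop on an object; the grip force is fixed at half the most. Time passes only in rows, so rows that do not move let the fingers close, or fill a call up. It gives the time, the measured TCP pose, the force and the opening at its end, in the units of the state.
- r.sense(): the state, without advancing time (a new reading comes with each control period).
- eyes.capture(name): name is "scene" or "side" or "wrist"; returns a dict with "img" (420x560x3 uint8, blue, green, red), "vfov" (degrees; the focal length in pixels is half the picture's height over the tangent of half this angle, whatever the lens; pixels are square), "cx", "cy" (the principal point, pixels), "R" (3x3) and "t" (3): a world point X has camera coordinates R X + t; the wrist camera has in their place "tool_from_camera" (4x4, takes a point from camera to tool coordinates, whose origin is the TCP and whose axes are the tool frame's). Camera axes: x right, y down, z forward; pixel columns grow to the right and rows downward; lengths in m; the calibration is good to about 2 mm. A picture is of the moment at which its call begins: read the wrist's pose just before it. There is no depth.
- r.finish_job(): hands the job in, once; it reports no verdict.
The state is a dict: "time_s": time; "joints": joint angles; "joint_velocities": joint speeds; "effort": joint torques, N m; "tcp_pos": TCP position; "ee_rot": TCP orientation; "wrist_force": force on the tool from outside, world axes, zero at the start; "moment": the same for the moment, N m; "gripper_width": opening from 0.0 (shut) to 1.0 (fully open).
Only numpy, scipy, OpenCV 4.12 (cv2) and the standard library are available. Lean on these libraries where they do the work, as an engineer would, in place of code of your own. Each camera call takes 0.05 s, during which the arm holds its last target.

TASK

Move the four reagent bottles from the wooden prep rack into the grey class rack in reverse order, one to a bay, so that the class reads the series the right way round: the bottle that starts next to the prep rack's black end goes into the class rack's bay farthest from its black end, and so on, until the one farthest from the prep rack's black end stands next to the class rack's black end. They are glass and full: keep each one upright all the way and set it down gently, standing flat on the floor of its bay.

Things in the scene. Friction and masses are not known exactly. Their poses are not given: they have to be found in the camera images.
- bottle_red: Closed amber-glass reagent bottle with a red cap and a red band near its foot, about 90 g, 84 mm tall: round body 28 mm in diameter up to 58 mm, cap 23 mm in diameter from 62 to 84 mm. Origin: centre of its underside, z up along its axis. Starts upright on the red marker in the prep rack, underside 9 mm above the bench. Grip it by the body, about 42 mm up.
- bottle_yellow: Closed amber-glass reagent bottle with a yellow cap and a yellow band near its foot, about 90 g, 84 mm tall: round body 28 mm in diameter up to 58 mm, cap 23 mm in diameter from 62 to 84 mm. Origin: centre of its underside, z up along its axis. Starts upright on the yellow marker in the prep rack, underside 9 mm above the bench. Grip it by the body, about 42 mm up.
- bottle_green: Closed amber-glass reagent bottle with a green cap and a green band near its foot, about 90 g, 84 mm tall: round body 28 mm in diameter up to 58 mm, cap 23 mm in diameter from 62 to 84 mm. Origin: centre of its underside, z up along its axis. Starts upright on the green marker in the prep rack, underside 9 mm above the bench. Grip it by the body, about 42 mm up.
- bottle_blue: Closed amber-glass reagent bottle with a blue cap and a blue band near its foot, about 90 g, 84 mm tall: round body 28 mm in diameter up to 58 mm, cap 23 mm in diameter from 62 to 84 mm. Origin: centre of its underside, z up along its axis. Starts upright on the blue marker in the prep rack, underside 9 mm above the bench. Grip it by the body, about 42 mm up.
- marker_red: Red marker fixed in a bay of the pale wooden prep rack, where the red bottle starts: pad 44 x 44 mm, 3 mm thick, on the bay floor, with a tab over the -x wall. Origin: bay centre, underside of the pad, 6 mm above the bench. Its axes are those of the prep rack. It stays in the rack.
- marker_yellow: Yellow marker fixed in a bay of the pale wooden prep rack, where the yellow bottle starts: pad 44 x 44 mm, 3 mm thick, on the bay floor, with a tab over the -x wall. Origin: bay centre, underside of the pad, 6 mm above the bench. Its axes are those of the prep rack. It stays in the rack.
- marker_green: Green marker fixed in a bay of the pale wooden prep rack, where the green bottle starts: pad 44 x 44 mm, 3 mm thick, on the bay floor, with a tab over the -x wall. Origin: bay centre, underside of the pad, 6 mm above the bench. Its axes are those of the prep rack. It stays in the rack.
- marker_blue: Blue marker fixed in a bay of the pale wooden prep rack, where the blue bottle starts: pad 44 x 44 mm, 3 mm thick, on the bay floor, with a tab over the -x wall. Origin: bay centre, underside of the pad, 6 mm above the bench. Its axes are those of the prep rack. It stays in the rack.
- prep_rack: Pale wooden rack, fixed, holding the four bottles at the start: same shape, size and axes as the class rack, with its black end block at its +y end; a coloured marker lies in each bay, in any order. Beyond the racks, loose and not part of the job: a stoppered conical glass flask (74 mm wide, 111 mm tall), a white dish (90 mm wide, 40 mm high) and a cardboard box (55 x 90 x 25 mm).
- class_rack: Plain light-grey rack, fixed, empty: a row of four bays 46 x 46 mm inside, floor 6 mm and wall tops 18 mm above the bench, walls 5 mm; 56 mm wide. Origin: on the bench under the row's middle; bay centres on its y axis at y = -76.5, -25.5, 25.5, 76.5 mm; a black end block (20 mm long, 22 mm high) at the +y end. Either rack may lie left or right, turned any way.

How it is judged (in metres and radians):
At the end, for the whole second after the job is handed in: Each bottle stands in the class rack bay whose rank from the black end is the reverse of its marker's rank in the prep rack: within 12 mm of the bay centre along and across, underside on the bay floor (2 to 11 mm over the bench), tilt under 0.12 rad, at rest (0.03 m/s, 0.3 rad/s) (x of bottle_red in the frame of class_rack between -0.012 and 0.012 m and z of bottle_red in the frame of class_rack between 0.002 and 0.011 m and angle between each of bottle_red, bottle_yellow, bottle_green, bottle_blue's own z axis and vertical below 0.12 rad and linear speed of each of bottle_red, bottle_yellow, bottle_green, bottle_blue below 0.03 m/s and angular speed of each of bottle_red, bottle_yellow, bottle_green, bottle_blue below 0.3 rad/s and ((y of marker_red in the frame of prep_rack between -0.0885 and -0.0645 m and y of bottle_red in the frame of class_rack between 0.0645 and 0.0885 m) or (y of marker_red in the frame of prep_rack between -0.0375 and -0.0135 m and y of bottle_red in the frame of class_rack between 0.0135 and 0.0375 m) or (y of marker_red in the frame of prep_rack between 0.0135 and 0.0375 m and y of bottle_red in the frame of class_rack between -0.0375 and -0.0135 m) or (y of marker_red in the frame of prep_rack between 0.0645 and 0.0885 m and y of bottle_red in the frame of class_rack between -0.0885 and -0.0645 m)) and x of bottle_yellow in the frame of class_rack between -0.012 and 0.012 m and z of bottle_yellow in the frame of class_rack between 0.002 and 0.011 m and ((y of marker_yellow in the frame of prep_rack between -0.0885 and -0.0645 m and y of bottle_yellow in the frame of class_rack between 0.0645 and 0.0885 m) or (y of marker_yellow in the frame of prep_rack between -0.0375 and -0.0135 m and y of bottle_yellow in the frame of class_rack between 0.0135 and 0.0375 m) or (y of marker_yellow in the frame of prep_rack between 0.0135 and 0.0375 m and y of bottle_yellow in the frame of class_rack between -0.0375 and -0.0135 m) or (y of marker_yellow in the frame of prep_rack between 0.0645 and 0.0885 m and y of bottle_yellow in the frame of class_rack between -0.0885 and -0.0645 m)) and x of bottle_green in the frame of class_rack between -0.012 and 0.012 m and z of bottle_green in the frame of class_rack between 0.002 and 0.011 m and ((y of marker_green in the frame of prep_rack between -0.0885 and -0.0645 m and y of bottle_green in the frame of class_rack between 0.0645 and 0.0885 m) or (y of marker_green in the frame of prep_rack between -0.0375 and -0.0135 m and y of bottle_green in the frame of class_rack between 0.0135 and 0.0375 m) or (y of marker_green in the frame of prep_rack between 0.0135 and 0.0375 m and y of bottle_green in the frame of class_rack between -0.0375 and -0.0135 m) or (y of marker_green in the frame of prep_rack between 0.0645 and 0.0885 m and y of bottle_green in the frame of class_rack between -0.0885 and -0.0645 m)) and x of bottle_blue in the frame of class_rack between -0.012 and 0.012 m and z of bottle_blue in the frame of class_rack between 0.002 and 0.011 m and ((y of marker_blue in the frame of prep_rack between -0.0885 and -0.0645 m and y of bottle_blue in the frame of class_rack between 0.0645 and 0.0885 m) or (y of marker_blue in the frame of prep_rack between -0.0375 and -0.0135 m and y of bottle_blue in the frame of class_rack between 0.0135 and 0.0375 m) or (y of marker_blue in the frame of prep_rack between 0.0135 and 0.0375 m and y of bottle_blue in the frame of class_rack between -0.0375 and -0.0135 m) or (y of marker_blue in the frame of prep_rack between 0.0645 and 0.0885 m and y of bottle_blue in the frame of class_rack between -0.0885 and -0.0645 m))); the robot touches nothing.
It fails at once if a bottle is tipped more than 0.6 rad (angle between any of bottle_red, bottle_yellow, bottle_green, bottle_blue's own z axis and vertical above 0.6 rad).
It fails at once if a bottle is dropped: it moves faster than 0.6 m/s (a fall of about 2 cm) with no finger touching it ((linear speed of bottle_red above 0.6 m/s and contact force between the fingers and bottle_red below 0.1 N) or (linear speed of bottle_yellow above 0.6 m/s and contact force between the fingers and bottle_yellow below 0.1 N) or (linear speed of bottle_green above 0.6 m/s and contact force between the fingers and bottle_green below 0.1 N) or (linear speed of bottle_blue above 0.6 m/s and contact force between the fingers and bottle_blue below 0.1 N)).
It fails at once if a bottle is rammed into the class rack (over 60 N) (contact force between any of bottle_red, bottle_yellow, bottle_green, bottle_blue and class_rack above 60 N).
It also fails if it takes over 115 s, if anything falls off the work surface, if the arm or the gripper's body presses on something with over 40 N, if the wrist force passes 120 N, or if a joint passes its speed limit or range.

## Working session

There is one attempt and no reset: what is moved stays moved. The work goes in short steps, Python scripts to look and compute and a tool call to move; the robot and the scene stay as the last step left them, time stands still between calls to the robot, and variables do not carry over. Pictures are saved under pics/ and viewed, and the job is handed in when it is done.

Besides the shell and the picture viewer there is one more tool, called after "Request:" as name(argument=value, ...) on one line, values as JSON. play_rows: Moves the arm, as the interface text tells. Its arguments: {"type":"object","properties":{"deltas":{"type":"array","items":{"type":"number"}}},"required":["deltas"]}

```bash
ls; mkdir -p pics; python3 - <<'E'
from station import r, eyes
import cv2,numpy as np
s=r.sense()
for k in s: print(k,np.round(s[k],3).tolist())
for n in ["scene","side","wrist"]:
    c=eyes.capture(n); cv2.imwrite(f"pics/{n}0.png",c["img"])
    print(n,{k:np.round(v,4).tolist() for k,v in c.items() if k!="img"})
E
```

```text
pics
time_s 0.0
joints [-49.07, 22.091, 0.38, -0.029, -68.411, -14.817]
joint_velocities [0.008, 0.025, 0.004, 0.031, 0.043, -0.039]
effort [0.0, -39.067, 18.74, 4.22, 0.011, -0.0]
tcp_pos [0.275, -0.561, 0.221]
ee_rot [[0.898, -0.001, -0.44], [0.44, 0.002, 0.898], [-0.0, -1.0, 0.002]]
wrist_force [0.769, 0.794, 0.806]
moment [-0.012, -0.007, -0.017]
gripper_width 1.0
scene {'vfov': 53.2183, 'cx': 280.8109, 'cy': 203.7894, 'R': [[0.1928, 0.981, 0.0232], [0.537, -0.0857, -0.8392], [-0.8213, 0.1742, -0.5433]], 't': [-0.0702, -0.2503, 1.2085]}
side {'vfov': 47.2249, 'cx': 285.2082, 'cy': 211.1816, 'R': [[-0.9544, -0.2976, -0.0234], [-0.1697, 0.6054, -0.7776], [0.2456, -0.7382, -0.6283]], 't': [0.5182, 0.1229, 0.6362]}
wrist {'vfov': 62.0658, 'cx': 277.5473, 'cy': 207.7942, 'tool_from_camera': [[-0.0002, 0.9581, 0.2865, -0.0796], [0.0006, -0.2865, 0.9581, -0.1634], [1.0, 0.0003, -0.0006, 0.0006], [0.0, 0.0, 0.0, 1.0]]}
```

View pics/scene0.png

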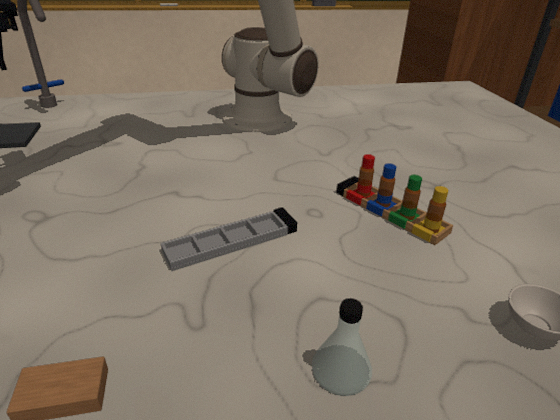

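View pics/side0.png

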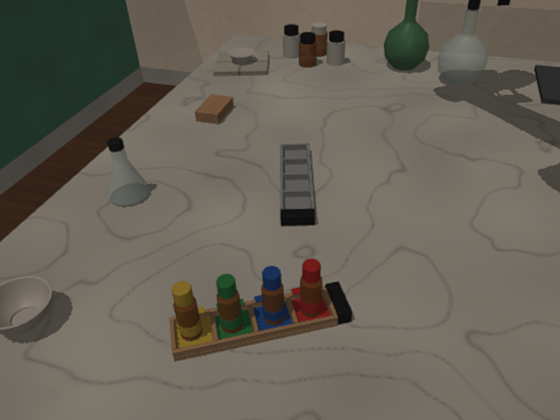

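View pics/wrist0.png

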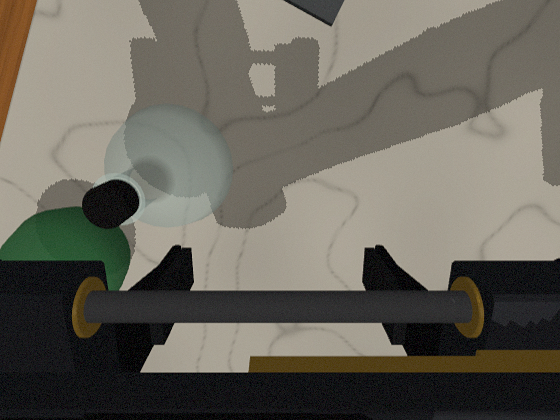

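The scene view shows the prep rack's black end at (347,187), then red, blue, green and yellow. The class rack's black end is at (286,220) and its far end near (168,250). Next I'll measure these.

```bash
cat > h.py <<'E'
from station import r, eyes
import cv2,numpy as np
def cam(n):
    s=r.sense(); c=eyes.capture(n)
    f=c["img"].shape[0]/2/np.tan(np.radians(c["vfov"]/2))
    if n=="wrist":
        T=np.array(c["tool_from_camera"]); E=np.array(s["ee_rot"])
        Rw=E@T[:3,:3]; C=E@T[:3,3]+np.array(s["tcp_pos"])
    else:
        R=np.array(c["R"]); Rw=R.T; C=-R.T@np.array(c["t"])
    return dict(img=c["img"],f=f,cx=c["cx"],cy=c["cy"],Rw=Rw,C=C)
def ray(c,p):
    d=c["Rw"]@np.array([(p[0]-c["cx"])/c["f"],(p[1]-c["cy"])/c["f"],1]); return d/np.linalg.norm(d)
def onz(c,p,z):
    d=ray(c,p); return c["C"]+d*(z-c["C"][2])/d[2]
def tri(cs,ps):
    A=np.zeros((3,3));b=np.zeros(3)
    for c,p in zip(cs,ps):
        d=ray(c,p);M=np.eye(3)-np.outer(d,d);A+=M;b+=M@c["C"]
    X=np.linalg.solve(A,b)
    return X,[np.linalg.norm((np.eye(3)-np.outer(ray(c,p),ray(c,p)))@(X-c["C"])) for c,p in zip(cs,ps)]
def proj(c,X):
    q=c["Rw"].T@(np.array(X)-c["C"]); return np.array([c["f"]*q[0]/q[2]+c["cx"],c["f"]*q[1]/q[2]+c["cy"]])
H={"red":[(0,5),(175,180)],"yellow":[(22,32)],"green":[(50,75)],"blue":[(105,125)]}
def mask(img,col):
    h=cv2.cvtColor(img,cv2.COLOR_BGR2HSV);m=0
    for a,b in H[col]: m=m|cv2.inRange(h,(a,150,70),(b,255,255))
    return m
def blobs(img,col,amin=25):
    n,l,st,ce=cv2.connectedComponentsWithStats(mask(img,col))
    return [(st[i].tolist(),ce[i].round(1).tolist()) for i in range(1,n) if st[i][4]>=amin]
E
python3 - <<'E'
from h import *
cs={}
for n in ["scene","side"]:
    c=cam(n);cs[n]=c
    for col in H: print(n,col,blobs(c["img"],col))
c=cs["scene"]; cv2.imwrite("pics/s1.png",cv2.resize(c["img"][140:280,150:470],None,fx=2.5,fy=2.5,interpolation=cv2.INTER_CUBIC))
c=cs["side"]; cv2.imwrite("pics/s2.png",cv2.resize(c["img"][130:360,150:370],None,fx=2.6,fy=2.6,interpolation=cv2.INTER_CUBIC))
E
```

```text
scene red [([362, 155, 13, 14, 146], [368.0, 161.4]), ([346, 184, 29, 21, 287], [358.7, 193.5])]
scene yellow [([433, 187, 15, 16, 140], [440.0, 194.5]), ([412, 218, 32, 23, 244], [425.9, 228.6])]
scene green [([410, 175, 12, 7, 49], [415.6, 177.9]), ([390, 212, 17, 10, 50], [398.3, 216.1])]
scene blue [([47, 80, 17, 6, 52], [54.7, 82.3]), ([23, 86, 8, 4, 25], [26.4, 87.7]), ([385, 164, 11, 14, 98], [390.8, 169.8]), ([368, 196, 27, 14, 140], [382.2, 202.8])]
side red [([302, 259, 18, 24, 348], [310.6, 270.4]), ([292, 288, 9, 7, 51], [296.0, 290.8]), ([291, 297, 39, 25, 434], [308.4, 309.8])]
side yellow [([172, 282, 20, 24, 325], [181.6, 293.8]), ([199, 308, 6, 6, 27], [201.1, 310.3]), ([176, 318, 36, 30, 471], [194.3, 333.1])]
side green [([217, 275, 17, 11, 62], [224.8, 278.5]), ([218, 326, 34, 12, 95], [233.1, 332.3])]
side blue [([263, 267, 17, 13, 181], [271.0, 272.9]), ([255, 296, 7, 6, 31], [258.1, 298.3]), ([256, 307, 36, 23, 198], [267.7, 320.6])]
```

View pics/s1.png

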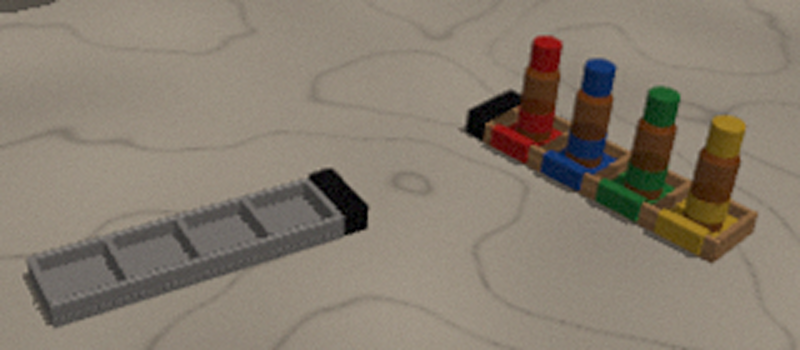

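View pics/s2.png

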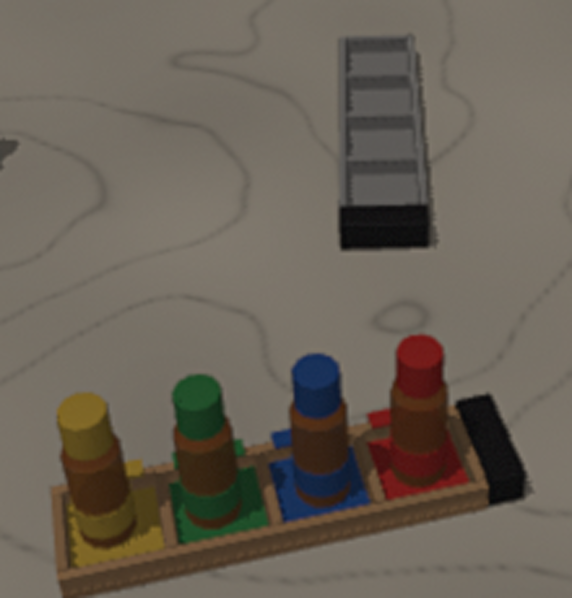

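```bash
python3 - <<'E'
from h import *
def mask(img,col):
    h=cv2.cvtColor(img,cv2.COLOR_BGR2HSV);m=0
    hh={"red":[(0,4),(175,180)],"yellow":[(20,34)],"green":[(45,80)],"blue":[(102,128)]}
    for a,b in hh[col]: m=m|cv2.inRange(h,(a,140,30),(b,255,255))
    return m
cs=[cam("scene"),cam("side")]
roi=[(330,140,140,60),(160,250,190,62)]
caps={}
for col in H:
    ps=[]
    for c,(x,y,w,h) in zip(cs,roi):
        m=mask(c["img"],col); 
        n,l,st,ce=cv2.connectedComponentsWithStats(m)
        ok=[i for i in range(1,n) if st[i][4]>40 and 330*(c is cs[0])+160*(c is cs[1])<ce[i][0]<470]
        ok.sort(key=lambda i:ce[i][1]); i=ok[0]; ps.append(ce[i]); print(col,st[i].tolist())
    X,e=tri(cs,ps); caps[col]=X; print(col,X.round(4),np.round(e,4))
P=np.array([caps[k][:2] for k in ["yellow","green","blue","red"]])
print(np.diff(P,axis=0), np.linalg.norm(np.diff(P,axis=0),axis=1))
# class rack rough: corners
sc=lambda p:(150+p[0]/2.5,140+p[1]/2.5); sd=lambda p:(150+p[0]/2.6,130+p[1]/2.6)
for nm,p,z in [("farback",(28,262),.018),("farfront",(52,308),.018),("blk far back",(310,178),.022),("blk back",(332,170),.022),("blkfront",(367,206),.022),("blkfarfront",(345,215),.022)]:
    print("scene",nm,onz(cs[0],sc(p),z)[:2].round(4))
for nm,p,z in [("far L",(341,38),.018),("far R",(412,38),.018),("blk L",(341,208),.022),("blkR",(428,208),.022)]:
    print("side",nm,onz(cs[1],sd(p),z)[:2].round(4))
E
```

```text
red [362, 155, 13, 14, 146]
red [303, 259, 17, 24, 363]
red [0.4616 0.1505 0.0806] [0.0008 0.0008]
yellow [433, 186, 15, 17, 204]
yellow [172, 281, 21, 26, 422]
yellow [0.5971 0.228  0.0806] [0.0005 0.0005]
green [408, 175, 14, 16, 160]
green [217, 275, 19, 24, 326]
green [0.5526 0.2027 0.0806] [0.0008 0.0008]
blue [383, 164, 13, 15, 153]
blue [263, 267, 18, 23, 353]
blue [0.5044 0.1756 0.0804] [0.0007 0.0007]
[[-0.04449691 -0.02530564]
 [-0.04822147 -0.02710756]
 [-0.04278578 -0.02514334]] [0.05118936 0.05531844 0.04962671]
scene farback [ 0.5797 -0.2408]
scene farfront [ 0.6282 -0.2245]
scene blk far back [ 0.5186 -0.0435]
scene blk back [ 0.5108 -0.0256]
scene blkfront [ 0.5595 -0.0103]
scene blkfarfront [ 0.5676 -0.0278]
side far L [ 0.6198 -0.2214]
side far R [ 0.5683 -0.2353]
side blk L [ 0.5561 -0.022 ]
side blkR [ 0.5042 -0.0366]
```

Request:
play_rows(deltas=[0,20,0,10,0,0,40,0,21,0,0,42,0,22,0,0,42,0,22,0,0,42,0,22,0,0,42,0,22,0,0,42,0,22,0,0,42,0,22,0,0,42,0,22,0,0,42,0,22,0])

```text
time_s: 1.35
tcp_pos: [0.5404, -0.1992, 0.2228]
ee_rot: [[0.898, 0.0, -0.44], [0.44, -0.0, 0.898], [0.0, -1.0, -0.0]]
wrist_force: [1.1, -1.1, -0.6]
gripper_width: 1.001
```

Request:
play_rows(deltas=[0,42,0,22,0,0,42,0,22,0,0,20,0,15,0,0,0,0,0,0,0,0,0,0,0,0,0,0,0,0,0,0,0,0,0,0,0,0,0,0,0,0,0,0,0,0,0,0,0,0])

```text
time_s: 2.35
tcp_pos: [0.6068, -0.1027, 0.2227]
ee_rot: [[0.898, 0.0, -0.44], [0.44, 0.0, 0.898], [0.0, -1.0, -0.0]]
wrist_force: [0.2, 0.3, 1.2]
gripper_width: 0.997
```

```bash
python3 - <<'E'
from h import *
s=r.sense()
for k in s: print(k,np.round(s[k],4).tolist())
c=cam("wrist"); cv2.imwrite("pics/w1.png",c["img"]); np.save("w1.npy",c,allow_pickle=True)
E
```

```text
time_s 2.35
joints [5.4471, 21.1039, -0.9652, -0.0009, -67.9236, -69.3699]
joint_velocities [0.2254, 0.0873, 0.0021, -0.0026, 0.0395, 0.0171]
effort [-0.0486, -38.119, 18.619, 4.1911, -0.0598, 0.0002]
tcp_pos [0.6068, -0.1027, 0.2227]
ee_rot [[0.8982, 0.0001, -0.4396], [0.4396, 0.0, 0.8982], [0.0001, -1.0, -0.0]]
wrist_force [0.1658, 0.2926, 1.2389]
moment [0.0336, 0.0348, 0.0318]
gripper_width 0.9967
```

View pics/w1.png

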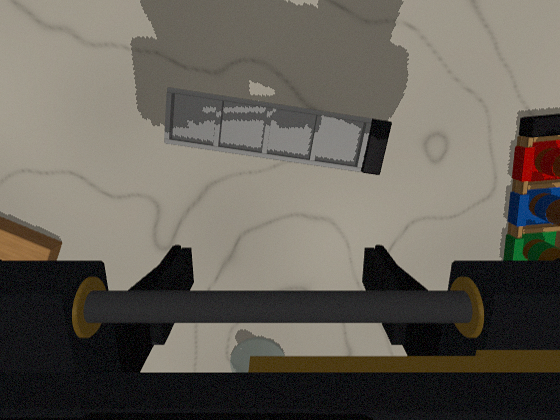

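```bash
python3 - <<'E'
import cv2
im=cv2.imread("pics/w1.png")
cv2.imwrite("pics/w1a.png",cv2.resize(im[75:185,155:400],None,fx=3.2,fy=3.2,interpolation=cv2.INTER_CUBIC))
E
```

```text
(no output)
```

View pics/w1a.png

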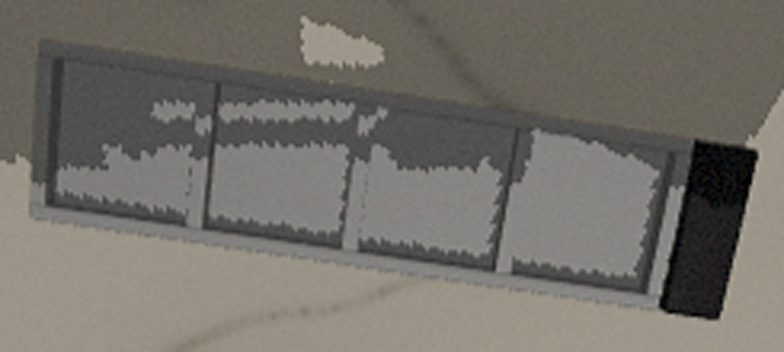

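```bash
python3 - <<'E'
from h import *
c=np.load("w1.npy",allow_pickle=True).item()
g=lambda p,z: onz(c,(155+(p[0]+.5)/3.2-.5,75+(p[1]+.5)/3.2-.5),z)[:2]
A=g((40,40),.018);B=g((32,216),.018);C=g((757,148),.022);D=g((719,319),.022)
C2=g((692,141),.022);D2=g((660,308),.022)
print(A,B,C,D,np.linalg.norm(A-B),np.linalg.norm(C-D),np.linalg.norm((A+B-C-D)/2))
far=(A+B)/2;end=(C+D)/2;u=end-far;L=np.linalg.norm(u);u/=L;print("L",L,"ang",np.degrees(np.arctan2(u[1],u[0])), "side angs",[np.degrees(np.arctan2(*(q-p)[::-1])) for p,q in((A,C2),(B,D2))], "ends",[np.degrees(np.arctan2(*(q-p)[::-1])) for p,q in((A,B),(C,D))])
mid=(far+end)/2
# length 229 -> outer far at -104.5, block end at 124.5; mid at y=10
O=mid-.010*u
print("origin",O)
for y in (-.0765,-.0255,.0255,.0765): print(y,(O+y*u).round(4))
# check floor divider crossing: print pix of bay centers at floor
im=c["img"].copy()
for y in (-.0765,-.0255,.0255,.0765):
    p=proj(c,[*(O+y*u),.006]); print(((p-[155,75])*3.2).round())
np.save("rack.npy",np.r_[O,u])
# prep bottles refs
for x,z in (((540,158),.093),):pass
E
```

```text
[ 0.56961984 -0.24301487] [ 0.62162512 -0.22592809] [ 0.49976722 -0.02639465] [ 0.55236666 -0.00892261] 0.05474036360241462 0.05542538759263538 0.2276966991224065
L 0.22769669912240653 ang 107.78671369676192 side angs [np.float64(107.64106701974534), np.float64(107.9096386803791)] ends [np.float64(18.188379129025957), np.float64(18.375024005234685)]
origin [ 0.56389946 -0.13558706]
-0.0765 [ 0.5873 -0.2084]
-0.0255 [ 0.5717 -0.1599]
0.0255 [ 0.5561 -0.1113]
0.0765 [ 0.5405 -0.0627]
[129. 140.]
[283. 163.]
[434. 186.]
[585. 208.]
```

Request:
play_rows(deltas=[0,10,0,22,0,0,18,0,43,0,0,18,0,43,0,0,18,0,43,0,0,18,0,43,0,0,18,0,43,0,0,18,0,43,0,0,8,0,22,-0.065,0,0,0,0,0,0,0,0,0,0])

```text
time_s: 3.4
tcp_pos: [0.587, 0.2246, 0.2223]
ee_rot: [[0.867, -0.0, -0.498], [0.498, -0.0, 0.867], [-0.001, -1.0, -0.0]]
wrist_force: [0.2, -0.5, 0.1]
gripper_width: 0.995
```

```bash
python3 - <<'E'
from h import *
c=cam("wrist"); cv2.imwrite("pics/w2.png",c["img"]); np.save("w2.npy",c,allow_pickle=True)
s=r.sense(); print(s["time_s"],s["tcp_pos"],np.abs(s["joint_velocities"]).max())
E
```

```text
3.45 [0.58711657 0.22384319 0.22245464] 1.1303223840167844
```

View pics/w2.png

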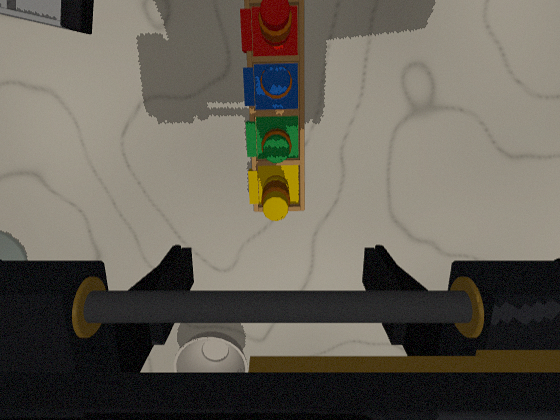

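```bash
python3 - <<'E'
import cv2
im=cv2.imread("pics/w2.png")
cv2.imwrite("pics/w2a.png",cv2.resize(im[0:225,225:325],None,fx=2.6,fy=2.6,interpolation=cv2.INTER_CUBIC))
E
```

```text
(no output)
```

View pics/w2a.png

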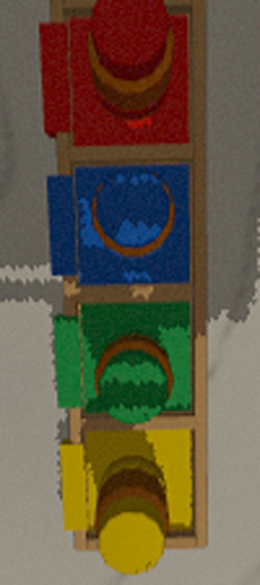

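```bash
python3 - <<'E'
from h import *
c=np.load("w2.npy",allow_pickle=True).item()
g=lambda p,z: onz(c,(225+(p[0]+.5)/2.6-.5,(p[1]+.5)/2.6-.5),z)[:2]
for n,p in dict(yellow=(132,541),green=(133,387),blue=(132,210),red=(130,33)).items(): print(n,g(p,.093).round(4))
for n,p in dict(green=(135,357),blue=(132.5,225),red=(129,81)).items(): print("pad",n,g(p,.009).round(4))
for a,b in (((62,0),(80,548)),((197,0),(207,548))):
    d=g(b,.018)-g(a,.018); print(g(a,.018),g(b,.018),np.degrees(np.arctan2(d[1],d[0])))
Y=np.array([.5971,.228]);R=np.array([.4616,.1505]);print(np.degrees(np.arctan2(*(Y-R)[::-1])))
E
```

```text
yellow [0.5944 0.2274]
green [0.5496 0.2021]
blue [0.5034 0.1753]
red [0.462 0.151]
pad green [0.5477 0.2015]
pad blue [0.504  0.1753]
pad red [0.4602 0.1487]
[0.45064511 0.11565752] [0.62773275 0.22051821] 30.631476527946404
[0.42651538 0.15769249] [0.60091663 0.26718807] 32.12212672726988
29.767644815614645
```

Request:
play_rows(deltas=[0,8,20,0,0,0,0,40,0,0,0,0,40,0,0,0,0,30,0,0,0,0,25,0,0,0,0,20,0,0,0,0,10,0,0,0,0,4,0,0,0,0,0,0,0,0,0,0,0,0])

```text
time_s: 4.45
tcp_pos: [0.595, 0.2285, 0.0348]
ee_rot: [[0.868, 0.002, -0.497], [0.497, 0.001, 0.868], [0.002, -1.0, -0.0]]
wrist_force: [0.8, 0.7, 0.3]
gripper_width: 1.004
```

```bash
cat >> h.py <<'E'
def look(tag,names=("scene","side")):
    ims=[]
    for n in names:
        c=cam(n); im=c["img"]
        p=proj(c,np.array(r.sense()["tcp_pos"])); x=int(np.clip(p[0]-100,0,360)); y=int(np.clip(p[1]-100,0,240))
        ims.append(cv2.resize(im[y:y+180,x:x+200],None,fx=2,fy=2,interpolation=cv2.INTER_CUBIC))
    cv2.imwrite(f"pics/{tag}.png",cv2.hconcat(ims))
def go(X,jaw,lim=None):
    s=r.sense(); E=np.array(s["ee_rot"]); d=(np.array(X)-s["tcp_pos"])*1000
    a=np.degrees(np.arctan2(E[1,2],E[0,2])); da=(jaw-a+180)%360-180
    print("t",s["time_s"],"tcp",np.round(s["tcp_pos"],4),"jaw",round(a,2),"tool d mm",(E.T@d).round(1),"roll",round(-np.radians(da),3),"w",round(s["gripper_width"],3),"F",np.round(s["wrist_force"],1),"tilt",np.round(E[2],3))
O=np.load("rack.npy")[:2] if __import__("os").path.exists("rack.npy") else None
ua=np.radians(107.85); UC=np.array([np.cos(ua),np.sin(ua)])
BAY={k:O+y*UC for k,y in zip(["red","blue","green","yellow"],(-.0765,-.0255,.0255,.0765))}
PREP=dict(yellow=(.594,.2273),green=(.5495,.2019),blue=(.5043,.1758),red=(.4613,.1508))
E
python3 - <<'E'
from h import *
go([*PREP["yellow"],.033],120); look("a1"); print(BAY)
E
```

```text
t 4.45 tcp [0.595  0.2285 0.0348] jaw 119.83 tool d mm [-1.5  1.8 -0.6] roll -0.003 w 1.004 F [0.8 0.7 0.3] tilt [ 0.002 -1.    -0.   ]
{'red': array([ 0.5873487 , -0.20840452]), 'blue': array([ 0.57171587, -0.15985954]), 'green': array([ 0.55608304, -0.11131457]), 'yellow': array([ 0.54045021, -0.06276959])}
```

View pics/a1.png

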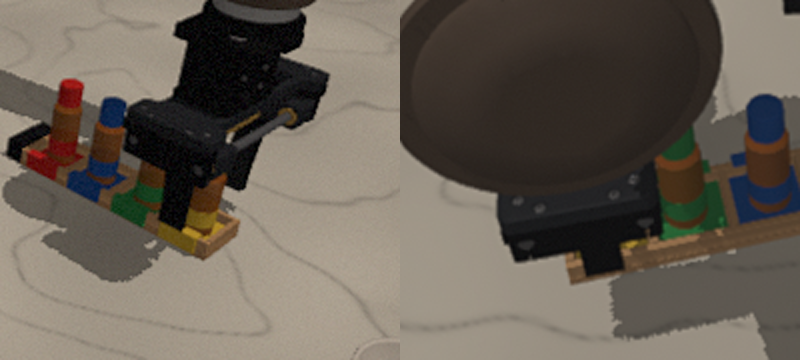

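The picture shows the fingers on either side of the yellow bottle, with the gripper body clear above the green cap. Next I'll close the fingers.

Request:
play_rows(deltas=[0,-1.5,1.5,-0.5,0,255,0,0,0,0,255,0,0,0,0,255,0,0,0,0,255,0,0,0,0,255,0,0,0,0,255,0,0,0,0,255,0,0,0,0,255,0,0,0,0,255,0,0,0,0])

```text
time_s: 5.55
tcp_pos: [0.5931, 0.2272, 0.032]
ee_rot: [[0.867, -0.0, -0.498], [0.498, -0.0, 0.867], [-0.0, -1.0, -0.0]]
wrist_force: [0.6, 0.2, 0.8]
gripper_width: 0.314
```

```bash
python3 - <<'E'
from h import *
go([*BAY["yellow"],.15],197.85)
E
```

```text
t 5.55 tcp [0.5931 0.2272 0.032 ] jaw 119.84 tool d mm [-189.9 -117.9 -225.3] roll -1.362 w 0.314 F [0.6 0.2 0.8] tilt [-0. -1. -0.]
```

Request:
play_rows(deltas=[255,0,-5,0,0,255,0,-12,0,0,255,0,-16,0,0,255,0,-18,0,0,255,0,-18,0,0,255,0,-18,0,0,255,0,-16,0,0,255,0,-10,0,0,255,0,-5,0,0,255,0,0,0,0])

```text
time_s: 6.55
tcp_pos: [0.5933, 0.2273, 0.1509]
ee_rot: [[0.867, 0.001, -0.498], [0.498, 0.001, 0.867], [0.001, -1.0, 0.0]]
wrist_force: [-0.2, 0.2, -1.3]
gripper_width: 0.317
```

Request:
play_rows(deltas=[255,-8,0,-9,0,255,-17,0,-20,0,255,-24,0,-29,0,255,-28,0,-34,0,255,-28,0,-34,0,255,-28,0,-33,0,255,-25,0,-30,0,255,-19,0,-22,0,255,-10,0,-11,0,255,-3,0,-3,0])

```text
time_s: 7.55
tcp_pos: [0.5391, -0.0642, 0.1494]
ee_rot: [[0.869, -0.002, -0.495], [0.495, -0.0, 0.869], [-0.001, -1.0, 0.001]]
wrist_force: [0.4, 0.1, -0.8]
gripper_width: 0.314
```

Request:
play_rows(deltas=[255,0,0,0,-0.1,255,0,0,0,-0.145,255,0,0,0,-0.145,255,0,0,0,-0.145,255,0,0,0,-0.145,255,0,0,0,-0.145,255,0,0,0,-0.145,255,0,0,0,-0.145,255,0,0,0,-0.145,255,0,0,0,-0.102])

```text
time_s: 8.55
tcp_pos: [0.5403, -0.0614, 0.1497]
ee_rot: [[-0.313, -0.0, -0.95], [0.95, 0.0, -0.313], [0.0, -1.0, 0.0]]
wrist_force: [0.2, 0.2, -0.1]
gripper_width: 0.314
```

```bash
python3 - <<'E'
from h import *
go([*BAY["yellow"],.15],197.85); look("a2")
E
```

```text
t 8.55 tcp [ 0.5403 -0.0614  0.1497] jaw -161.75 tool d mm [-1.3 -0.3  0.3] roll 0.007 w 0.314 F [ 0.2  0.2 -0.1] tilt [ 0. -1.  0.]
```

View pics/a2.png

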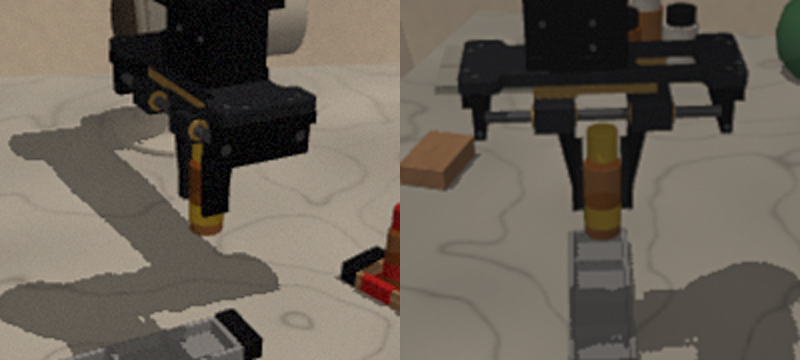

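Request:
play_rows(deltas=[255,-1.3,12,0,0.007,255,0,20,0,0,255,0,22,0,0,255,0,22,0,0,255,0,18,0,0,255,0,10,0,0,255,0,6,0,0,255,0,4,0,0,255,0,3,0,0,255,0,2,0,0])

```text
time_s: 9.65
tcp_pos: [0.541, -0.0637, 0.0314]
ee_rot: [[-0.3, 0.001, -0.954], [0.954, 0.0, -0.3], [-0.0, -1.0, -0.001]]
wrist_force: [-0.8, -0.2, -0.6]
gripper_width: 0.312
```

```bash
python3 - <<'E'
from h import *
go([*BAY["yellow"],.029],197.85); look("a3")
E
```

```text
t 9.65 tcp [ 0.541  -0.0637  0.0314] jaw -162.53 tool d mm [1.1 2.4 0.3] roll -0.007 w 0.312 F [-0.8 -0.2 -0.6] tilt [-0.    -1.    -0.001]
```

View pics/a3.png

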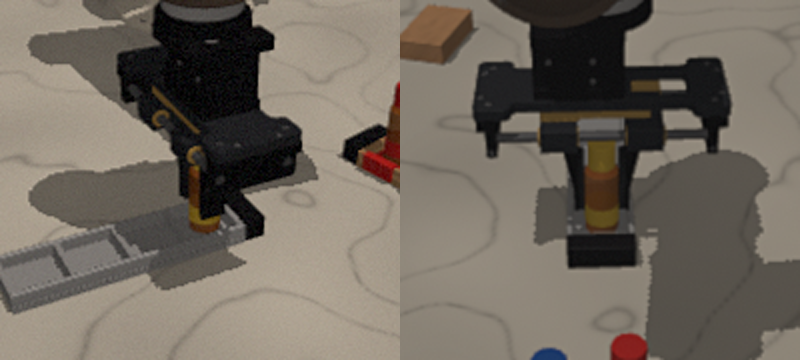

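Request:
play_rows(deltas=[255,0,1,0,0,255,0,0.8,0,0,255,0,0,0,0,0,0,0,0,0,0,0,0,0,0,0,0,0,0,0,0,0,0,0,0,0,0,0,0,0,0,0,0,0,0,0,0,0,0,0])

```text
time_s: 10.75
tcp_pos: [0.5406, -0.0637, 0.0293]
ee_rot: [[-0.3, 0.0, -0.954], [0.954, -0.0, -0.3], [-0.0, -1.0, -0.0]]
wrist_force: [0.2, 0.2, -0.6]
gripper_width: 0.865
```

```bash
python3 - <<'E'
from h import *
go([*PREP["green"],.15],119.85)
E
```

```text
t 10.75 tcp [ 0.5406 -0.0637  0.0293] jaw -162.52 tool d mm [ 250.7 -120.7  -88.2] roll 1.355 w 0.865 F [ 0.2  0.2 -0.6] tilt [-0. -1. -0.]
```

Request:
play_rows(deltas=[0,0,-20,0,0,0,0,-35,0,0,0,0,-35,0,0,0,0,-22,0,0,0,20,-9,-7,0,0,38,0,-13,0,0,42,0,-15,0,0,42,0,-15,0,0,42,0,-15,0,0,42,0,-15,0])

```text
time_s: 11.75
tcp_pos: [0.5488, 0.1776, 0.1504]
ee_rot: [[-0.3, 0.0, -0.954], [0.954, 0.0, -0.3], [0.0, -1.0, -0.0]]
wrist_force: [0.4, 0.4, -0.1]
gripper_width: 0.997
```

Request:
play_rows(deltas=[0,24,0,-8,0,0,0,0,0,0.145,0,0,0,0,0.15,0,0,0,0,0.15,0,0,0,0,0.15,0,0,0,0,0.15,0,0,0,0,0.15,0,0,0,0,0.15,0,0,0,0,0.15,0,0,0,0,0.15])

```text
time_s: 12.75
tcp_pos: [0.5493, 0.2011, 0.1501]
ee_rot: [[0.866, -0.0, -0.501], [0.501, -0.0, 0.866], [-0.0, -1.0, 0.0]]
wrist_force: [-0.2, 0.5, 0.7]
gripper_width: 0.999
```

```bash
python3 - <<'E'
from h import *
go([*PREP["green"],.033],119.85)
c=cam("wrist"); cv2.imwrite("pics/w3.png",c["img"])
c=cam("side"); cv2.imwrite("pics/sd3.png",c["img"])
E
```

```text
t 12.75 tcp [0.5493 0.2011 0.1501] jaw 120.06 tool d mm [  0.6 117.1   0.6] roll 0.004 w 0.999 F [-0.2  0.5  0.7] tilt [-0. -1.  0.]
```

View pics/w3.png

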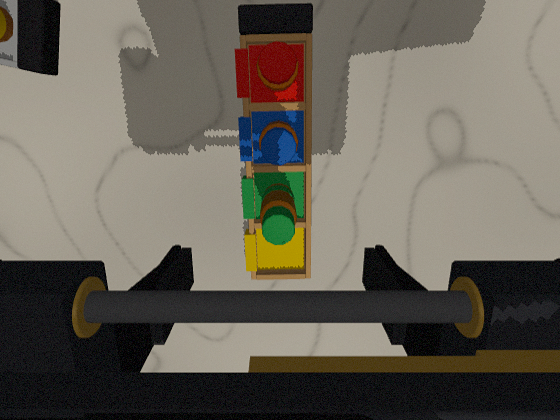

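View pics/sd3.png

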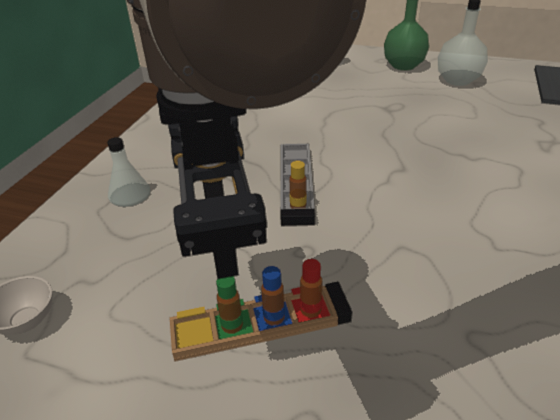

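The yellow bottle now stands upright in the class bay next to the black end (side view, 298,185). The green bottle is directly below the jaws.

Request:
play_rows(deltas=[0,0.5,15,0.5,0.004,0,0,30,0,0,0,0,30,0,0,0,0,22,0,0,0,0,12,0,0,0,0,6,0,0,0,0,2,0,0,0,0,0,0,0,255,0,0,0,0,255,0,0,0,0])

```text
time_s: 13.85
tcp_pos: [0.5502, 0.2021, 0.0342]
ee_rot: [[0.864, 0.002, -0.503], [0.503, 0.001, 0.864], [0.002, -1.0, 0.0]]
wrist_force: [0.4, -0.2, -0.2]
gripper_width: 0.895
```

Request:
play_rows(deltas=[255,0,0,0,0,255,0,0,0,0,255,0,0,0,0,255,0,0,0,0,255,0,0,0,0,255,0,0,0,0,255,0,0,0,0,255,0,0,0,0,255,0,0,0,0,255,0,0,0,0])

```text
time_s: 14.85
tcp_pos: [0.5497, 0.2018, 0.0332]
ee_rot: [[0.864, -0.0, -0.503], [0.503, -0.0, 0.864], [-0.0, -1.0, 0.0]]
wrist_force: [-0.3, -1.4, -0.1]
gripper_width: 0.313
```

```bash
python3 - <<'E'
from h import *
go([*BAY["green"],.15],197.85)
E
```

```text
t 14.85 tcp [0.5497 0.2018 0.0332] jaw 120.18 tool d mm [-151.9 -116.8 -273.9] roll -1.356 w 0.313 F [-0.3 -1.4 -0.1] tilt [-0. -1.  0.]
```

Request:
play_rows(deltas=[255,0,-5,0,0,255,0,-12,0,0,255,0,-16,0,0,255,0,-18,0,0,255,0,-18,0,0,255,0,-18,0,0,255,0,-15,0,0,255,0,-10,0,0,255,0,-5,0,0,255,0,0,0,0])

```text
time_s: 15.85
tcp_pos: [0.5498, 0.202, 0.151]
ee_rot: [[0.864, 0.001, -0.503], [0.503, 0.001, 0.864], [0.001, -1.0, 0.0]]
wrist_force: [-0.2, -0.1, -0.4]
gripper_width: 0.313
```

Request:
play_rows(deltas=[255,-5,0,-8,0,255,-11,0,-19,0,255,-17,0,-30,0,255,-20,0,-36,0,255,-21,0,-38,0,255,-21,0,-38,0,255,-20,0,-36,0,255,-18,0,-33,0,255,-14,0,-25,0,255,-5,0,-11,0])

```text
time_s: 16.85
tcp_pos: [0.5547, -0.1143, 0.1492]
ee_rot: [[0.866, -0.003, -0.5], [0.5, -0.0, 0.866], [-0.002, -1.0, 0.001]]
wrist_force: [0.5, -0.6, 0.6]
gripper_width: 0.314
```

Request:
play_rows(deltas=[255,0,0,0,-0.1,255,0,0,0,-0.145,255,0,0,0,-0.145,255,0,0,0,-0.145,255,0,0,0,-0.145,255,0,0,0,-0.145,255,0,0,0,-0.145,255,0,0,0,-0.145,255,0,0,0,-0.145,255,0,0,0,-0.096])

```text
time_s: 17.85
tcp_pos: [0.5555, -0.1112, 0.1494]
ee_rot: [[-0.312, -0.002, -0.95], [0.95, 0.0, -0.312], [0.001, -1.0, 0.002]]
wrist_force: [-0.3, 0.2, -1.9]
gripper_width: 0.316
```

```bash
python3 - <<'E'
from h import *
go([*BAY["green"],.0305],197.85)
E
```

```text
t 17.85 tcp [ 0.5555 -0.1112  0.1494] jaw -161.83 tool d mm [ -0.4 118.9  -0.7] roll 0.006 w 0.316 F [-0.3  0.2 -1.9] tilt [ 0.001 -1.     0.002]
```

Request:
play_rows(deltas=[255,-0.3,12,-0.5,0,255,0,20,0,0,255,0,22,0,0,255,0,22,0,0,255,0,18,0,0,255,0,10,0,0,255,0,6,0,0,255,0,4,0,0,255,0,3,0,0,255,0,2,0,0])

```text
time_s: 18.85
tcp_pos: [0.557, -0.1116, 0.0316]
ee_rot: [[-0.307, 0.001, -0.952], [0.952, 0.0, -0.307], [-0.0, -1.0, -0.001]]
wrist_force: [0.5, 0.3, -0.3]
gripper_width: 0.314
```

```bash
python3 - <<'E'
from h import *
go([*BAY["green"],.030],197.85); look("b3")
E
```

```text
t 18.85 tcp [ 0.557  -0.1116  0.0316] jaw -162.13 tool d mm [0.5 1.6 0.8] roll 0.0 w 0.314 F [ 0.5  0.3 -0.3] tilt [-0.    -1.    -0.001]
```

View pics/b3.png

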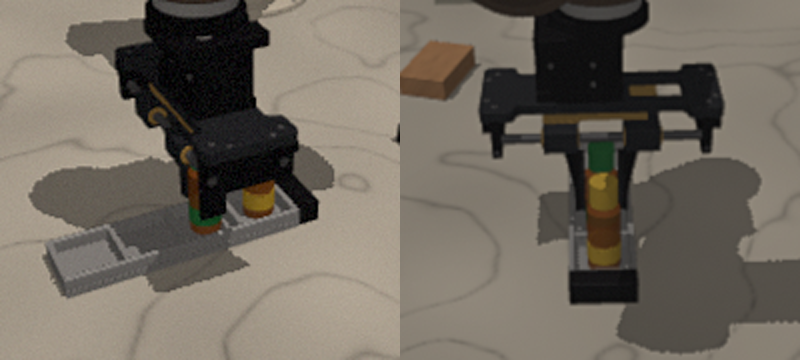

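The green bottle is upright over the second bay and lined up with yellow, so I'll lower it the last bit and release.

Request:
play_rows(deltas=[255,0,0.8,0,0,255,0,0.5,0,0,255,0,0,0,0,0,0,0,0,0,0,0,0,0,0,0,0,0,0,0,0,0,0,0,0,0,0,0,0,0,0,0,0,0,0,0,0,0,0,0])

```text
time_s: 19.95
tcp_pos: [0.5566, -0.1116, 0.0299]
ee_rot: [[-0.307, -0.0, -0.952], [0.952, -0.0, -0.307], [-0.0, -1.0, 0.0]]
wrist_force: [0.1, -0.6, -0.5]
gripper_width: 0.866
```

```bash
python3 - <<'E'
from h import *
go([*PREP["blue"],.15],119.85)
E
```

```text
t 19.95 tcp [ 0.5566 -0.1116  0.0299] jaw -162.12 tool d mm [ 289.6 -120.1  -38.4] roll 1.362 w 0.866 F [ 0.1 -0.6 -0.5] tilt [-0. -1.  0.]
```

Request:
play_rows(deltas=[0,0,-20,0,0,0,0,-45,0,0,0,0,-45,0,0,0,20,-10,-3,0,0,45,0,-6,0,0,45,0,-6,0,0,45,0,-6,0,0,45,0,-6,0,0,45,0,-6,0,0,45,0,-6,0])

```text
time_s: 20.95
tcp_pos: [0.504, 0.1781, 0.1502]
ee_rot: [[-0.307, 0.0, -0.952], [0.952, 0.0, -0.307], [0.0, -1.0, -0.0]]
wrist_force: [0.1, 0.5, -0.1]
gripper_width: 1.001
```

Request:
play_rows(deltas=[0,0,0,0,0.112,0,0,0,0,0.145,0,0,0,0,0.145,0,0,0,0,0.145,0,0,0,0,0.145,0,0,0,0,0.145,0,0,0,0,0.145,0,0,0,0,0.145,0,0,0,0,0.145,0,0,0,0,0.09])

```text
time_s: 21.95
tcp_pos: [0.5046, 0.1763, 0.1499]
ee_rot: [[0.87, -0.0, -0.494], [0.494, 0.0, 0.87], [-0.0, -1.0, 0.0]]
wrist_force: [0.8, -0.6, -0.4]
gripper_width: 1.0
```

```bash
python3 - <<'E'
from h import *
go([*PREP["blue"],.033],119.85)
c=cam("wrist"); cv2.imwrite("pics/w4.png",c["img"])
E
```

```text
t 21.95 tcp [0.5046 0.1763 0.1499] jaw 119.57 tool d mm [ -0.5 116.9  -0.3] roll -0.005 w 1.0 F [ 0.8 -0.6 -0.4] tilt [-0. -1.  0.]
```

View pics/w4.png

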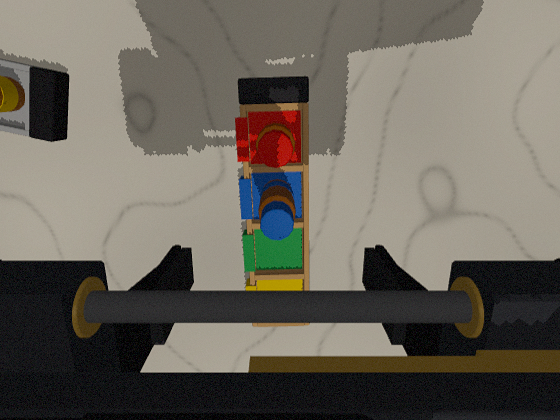

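Request:
play_rows(deltas=[0,-1.5,15,-0.3,0,0,0,30,0,0,0,0,30,0,0,0,0,22,0,0,0,0,12,0,0,0,0,6,0,0,0,0,2,0,0,0,0,0,0,0,255,0,0,0,0,255,0,0,0,0])

```text
time_s: 23.0
tcp_pos: [0.504, 0.1757, 0.0338]
ee_rot: [[0.867, 0.002, -0.498], [0.498, 0.001, 0.867], [0.002, -1.0, 0.0]]
wrist_force: [0.6, -0.2, 0.2]
gripper_width: 0.892
```

Request:
play_rows(deltas=[255,0,0,0,0,255,0,0,0,0,255,0,0,0,0,255,0,0,0,0,255,0,0,0,0,255,0,0,0,0,255,0,0,0,0,255,0,0,0,0,255,0,0,0,0,255,0,0,0,0])

```text
time_s: 24.0
tcp_pos: [0.5035, 0.1753, 0.0329]
ee_rot: [[0.867, -0.0, -0.498], [0.498, -0.0, 0.867], [-0.0, -1.0, -0.0]]
wrist_force: [-0.3, 0.1, -0.3]
gripper_width: 0.315
```

```bash
python3 - <<'E'
from h import *
go([*BAY["blue"],.15],197.85)
E
```

```text
t 24.0 tcp [0.5035 0.1753 0.0329] jaw 119.84 tool d mm [-107.6 -117.1 -324.7] roll -1.362 w 0.315 F [-0.3  0.1 -0.3] tilt [-0. -1. -0.]
```

Request:
play_rows(deltas=[255,0,-5,0,0,255,0,-12,0,0,255,0,-16,0,0,255,0,-18,0,0,255,0,-18,0,0,255,0,-18,0,0,255,0,-15,0,0,255,0,-10,0,0,255,0,-5,0,0,255,0,0,0,0])

```text
time_s: 25.0
tcp_pos: [0.5037, 0.1755, 0.1507]
ee_rot: [[0.867, 0.001, -0.498], [0.498, 0.001, 0.867], [0.001, -1.0, 0.0]]
wrist_force: [-0.7, 0.6, -1.2]
gripper_width: 0.313
```

Request:
play_rows(deltas=[255,-3,0,-10,0,255,-8,0,-24,0,255,-12,0,-36,0,255,-14,0,-42,0,255,-15,0,-45,0,255,-15,0,-45,0,255,-14,0,-42,0,255,-13,0,-39,0,255,-10,0,-29,0,255,-4,0,-13,0])

```text
time_s: 26.0
tcp_pos: [0.5708, -0.1634, 0.1485]
ee_rot: [[0.869, -0.003, -0.495], [0.495, -0.0, 0.869], [-0.002, -1.0, 0.001]]
wrist_force: [-0.2, -0.1, -1.0]
gripper_width: 0.315
```

Request:
play_rows(deltas=[255,0,0,0,-0.1,255,0,0,0,-0.145,255,0,0,0,-0.145,255,0,0,0,-0.145,255,0,0,0,-0.145,255,0,0,0,-0.145,255,0,0,0,-0.145,255,0,0,0,-0.145,255,0,0,0,-0.145,255,0,0,0,-0.102])

```text
time_s: 27.0
tcp_pos: [0.5709, -0.16, 0.149]
ee_rot: [[-0.312, -0.002, -0.95], [0.95, 0.0, -0.312], [0.001, -1.0, 0.002]]
wrist_force: [0.0, 0.7, -1.4]
gripper_width: 0.309
```

```bash
python3 - <<'E'
from h import *
go([*BAY["blue"],.0305],197.85)
E
```

```text
t 27.0 tcp [ 0.5709 -0.16    0.149 ] jaw -161.81 tool d mm [ -0.3 118.5  -1. ] roll 0.006 w 0.309 F [ 0.   0.7 -1.4] tilt [ 0.001 -1.     0.002]
```

Request:
play_rows(deltas=[255,0,12,-0.5,0,255,0,20,0,0,255,0,22,0,0,255,0,22,0,0,255,0,18,0,0,255,0,10,0,0,255,0,6,0,0,255,0,4,0,0,255,0,3,0,0,255,0,1.5,0,0])

```text
time_s: 28.0
tcp_pos: [0.5724, -0.1601, 0.0318]
ee_rot: [[-0.307, 0.001, -0.952], [0.952, -0.0, -0.307], [-0.0, -1.0, -0.001]]
wrist_force: [-0.4, -0.1, -1.1]
gripper_width: 0.313
```

```bash
python3 - <<'E'
from h import *
go([*BAY["blue"],.030],197.85); look("c3")
E
```

```text
t 28.0 tcp [ 0.5724 -0.1601  0.0318] jaw -162.14 tool d mm [0.5 1.8 0.6] roll 0.0 w 0.313 F [-0.4 -0.1 -1.1] tilt [-0.    -1.    -0.001]
```

View pics/c3.png

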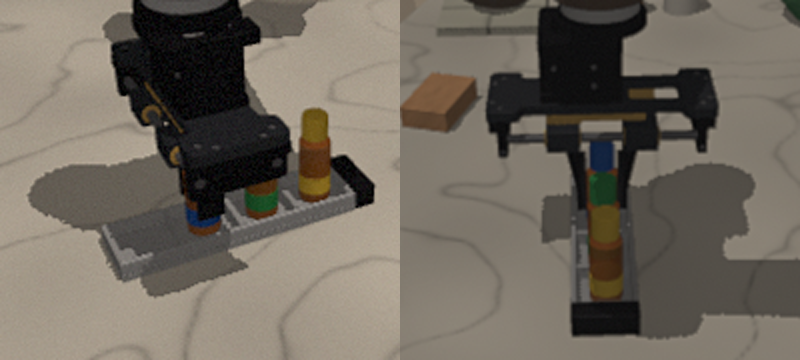

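The blue bottle is over the third bay, and green and yellow stand upright. I'll lower it and release.

Request:
play_rows(deltas=[255,0,1,0,0,255,0,0.5,0,0,255,0,0,0,0,0,0,0,0,0,0,0,0,0,0,0,0,0,0,0,0,0,0,0,0,0,0,0,0,0,0,0,0,0,0,0,0,0,0,0])

```text
time_s: 29.1
tcp_pos: [0.572, -0.1601, 0.03]
ee_rot: [[-0.307, 0.0, -0.952], [0.952, -0.0, -0.307], [-0.0, -1.0, -0.0]]
wrist_force: [0.5, 1.3, -0.3]
gripper_width: 0.866
```

```bash
python3 - <<'E'
from h import *
go([*PREP["red"],.15],119.85)
E
```

```text
t 29.1 tcp [ 0.572  -0.1601  0.03  ] jaw -162.12 tool d mm [ 329.9 -120.    10. ] roll 1.362 w 0.866 F [ 0.5  1.3 -0.3] tilt [-0. -1. -0.]
```

Request:
play_rows(deltas=[0,0,-20,0,0,0,0,-45,0,0,0,0,-45,0,0,0,36,-10,1,0,0,49,0,1.5,0,0,49,0,1.5,0,0,49,0,1.5,0,0,49,0,1.5,0,0,49,0,1.5,0,0,49,0,1.5,0])

```text
time_s: 30.1
tcp_pos: [0.4603, 0.1526, 0.1503]
ee_rot: [[-0.307, 0.001, -0.952], [0.952, 0.0, -0.307], [0.0, -1.0, -0.001]]
wrist_force: [0.8, -0.3, 0.2]
gripper_width: 1.0
```

Request:
play_rows(deltas=[0,0,0,0,0.112,0,0,0,0,0.145,0,0,0,0,0.145,0,0,0,0,0.145,0,0,0,0,0.145,0,0,0,0,0.145,0,0,0,0,0.145,0,0,0,0,0.145,0,0,0,0,0.145,0,0,0,0,0.09])

```text
time_s: 31.1
tcp_pos: [0.4612, 0.1508, 0.15]
ee_rot: [[0.87, 0.0, -0.494], [0.494, 0.0, 0.87], [0.0, -1.0, 0.0]]
wrist_force: [0.9, 0.3, 1.1]
gripper_width: 0.998
```

```bash
python3 - <<'E'
from h import *
go([*PREP["red"],.033],119.85)
c=cam("wrist"); cv2.imwrite("pics/w5.png",c["img"])
E
```

```text
t 31.1 tcp [0.4612 0.1508 0.15  ] jaw 119.57 tool d mm [ 1.00e-01  1.17e+02 -1.00e-01] roll -0.005 w 0.998 F [0.9 0.3 1.1] tilt [ 0. -1.  0.]
```

View pics/w5.png

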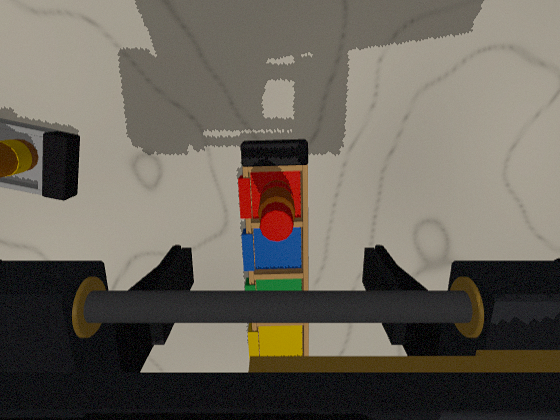

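Request:
play_rows(deltas=[0,-0.5,15,0,0,0,0,30,0,0,0,0,30,0,0,0,0,22,0,0,0,0,12,0,0,0,0,6,0,0,0,0,2,0,0,0,0,0,0,0,255,0,0,0,0,255,0,0,0,0])

```text
time_s: 32.15
tcp_pos: [0.4612, 0.151, 0.0337]
ee_rot: [[0.867, 0.001, -0.498], [0.498, 0.001, 0.867], [0.002, -1.0, 0.0]]
wrist_force: [0.6, -0.1, 0.3]
gripper_width: 0.899
```

Request:
play_rows(deltas=[255,0,0,0,0,255,0,0,0,0,255,0,0,0,0,255,0,0,0,0,255,0,0,0,0,255,0,0,0,0,255,0,0,0,0,255,0,0,0,0,255,0,0,0,0,255,0,0,0,0])

```text
time_s: 33.15
tcp_pos: [0.4608, 0.1506, 0.0329]
ee_rot: [[0.867, -0.0, -0.498], [0.498, -0.0, 0.867], [-0.0, -1.0, -0.0]]
wrist_force: [0.4, 0.1, 0.5]
gripper_width: 0.308
```

```bash
python3 - <<'E'
from h import *
go([*BAY["red"],.15],197.85)
E
```

```text
t 33.15 tcp [0.4608 0.1506 0.0329] jaw 119.84 tool d mm [ -68.9 -117.1 -374.4] roll -1.362 w 0.308 F [0.4 0.1 0.5] tilt [-0. -1. -0.]
```

Request:
play_rows(deltas=[255,0,-5,0,0,255,0,-12,0,0,255,0,-16,0,0,255,0,-18,0,0,255,0,-18,0,0,255,0,-18,0,0,255,0,-15,0,0,255,0,-10,0,0,255,0,-5,0,0,255,0,0,0,0])

```text
time_s: 34.15
tcp_pos: [0.4609, 0.1508, 0.1503]
ee_rot: [[0.867, 0.001, -0.498], [0.498, 0.001, 0.867], [0.001, -1.0, 0.0]]
wrist_force: [0.8, 1.2, -1.0]
gripper_width: 0.312
```

Request:
play_rows(deltas=[255,-2,0,-12,0,255,-5,0,-28,0,255,-8,0,-42,0,255,-9,0,-47,0,255,-9,0,-48,0,255,-9,0,-48,0,255,-9,0,-47,0,255,-8,0,-46,0,255,-7,0,-38,0,255,-3,0,-18,0])

```text
time_s: 35.15
tcp_pos: [0.5867, -0.212, 0.148]
ee_rot: [[0.869, -0.003, -0.494], [0.494, -0.0, 0.869], [-0.002, -1.0, 0.001]]
wrist_force: [-0.5, 1.6, -0.5]
gripper_width: 0.315
```

Request:
play_rows(deltas=[255,0,0,0,-0.1,255,0,0,0,-0.145,255,0,0,0,-0.145,255,0,0,0,-0.145,255,0,0,0,-0.145,255,0,0,0,-0.145,255,0,0,0,-0.145,255,0,0,0,-0.145,255,0,0,0,-0.145,255,0,0,0,-0.102])

```text
time_s: 36.15
tcp_pos: [0.5861, -0.2088, 0.1484]
ee_rot: [[-0.311, -0.003, -0.95], [0.95, 0.0, -0.311], [0.001, -1.0, 0.003]]
wrist_force: [0.1, -0.4, -0.5]
gripper_width: 0.317
```

```bash
python3 - <<'E'
from h import *
go([*BAY["red"],.0305],197.85)
E
```

```text
t 36.15 tcp [ 0.5861 -0.2088  0.1484] jaw -161.87 tool d mm [ -0.2 117.9  -1.6] roll 0.005 w 0.317 F [ 0.1 -0.4 -0.5] tilt [ 0.001 -1.     0.003]
```

Request:
play_rows(deltas=[255,0,12,-0.5,0,255,0,20,0,0,255,0,22,0,0,255,0,22,0,0,255,0,18,0,0,255,0,10,0,0,255,0,6,0,0,255,0,4,0,0,255,0,3,0,0,255,0,1.5,0,0])

```text
time_s: 37.15
tcp_pos: [0.5879, -0.208, 0.0318]
ee_rot: [[-0.307, 0.001, -0.952], [0.952, -0.0, -0.307], [-0.0, -1.0, -0.001]]
wrist_force: [-0.6, 0.1, -0.5]
gripper_width: 0.313
```

```bash
python3 - <<'E'
from h import *
go([*BAY["red"],.030],197.85); look("d3")
E
```

```text
t 37.15 tcp [ 0.5879 -0.208   0.0318] jaw -162.14 tool d mm [-0.2  1.8  0.6] roll 0.0 w 0.313 F [-0.6  0.1 -0.5] tilt [-0.    -1.    -0.001]
```

View pics/d3.png

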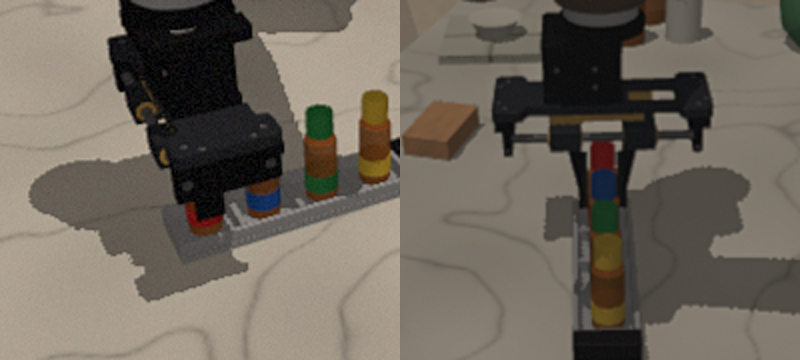

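The red bottle is over the last bay. I'll release it, then rise and back off toward tool −x, away from the row, to take a checking view.

Request:
play_rows(deltas=[255,0,1,0,0,255,0,0.5,0,0,255,0,0,0,0,0,0,0,0,0,0,0,0,0,0,0,0,0,0,0,0,0,0,0,0,0,0,0,0,0,0,0,0,0,0,0,0,0,0,0])

```text
time_s: 38.25
tcp_pos: [0.5875, -0.208, 0.0299]
ee_rot: [[-0.307, -0.0, -0.952], [0.952, 0.0, -0.307], [0.0, -1.0, 0.0]]
wrist_force: [0.9, -0.5, -0.0]
gripper_width: 0.861
```

Request:
play_rows(deltas=[0,0,-15,0,0,0,0,-35,0,0,0,0,-40,0,0,0,0,-40,0,0,0,0,-40,0,0,0,30,-20,0,0,0,45,-10,0,0,0,45,0,0,0,0,40,0,0,0,0,0,0,0,0])

```text
time_s: 39.25
tcp_pos: [0.5371, -0.0524, 0.2306]
ee_rot: [[-0.312, 0.001, -0.95], [0.95, 0.001, -0.312], [0.001, -1.0, -0.001]]
wrist_force: [1.3, -0.3, 0.3]
gripper_width: 0.999
```

```bash
python3 - <<'E'
from h import *
go([*BAY["red"],.2],197.85)
for n in ("scene","side","wrist"):
    c=cam(n); cv2.imwrite(f"pics/e_{n}.png",c["img"]); np.save(f"e_{n}.npy",c,allow_pickle=True)
E
```

```text
t 39.25 tcp [ 0.5371 -0.0524  0.2306] jaw -161.85 tool d mm [-164.    30.5    0.8] roll 0.005 w 0.999 F [ 1.3 -0.3  0.3] tilt [ 0.001 -1.    -0.001]
```

View pics/e_wrist.png

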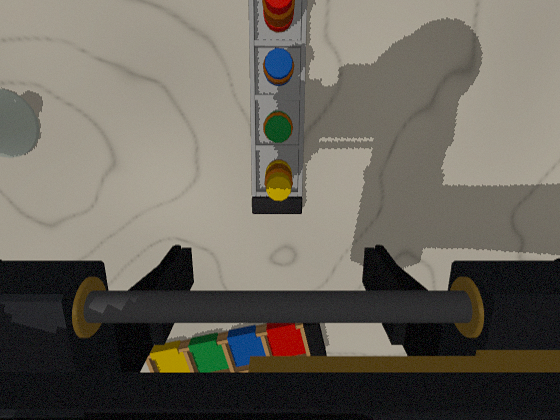

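View pics/e_scene.png

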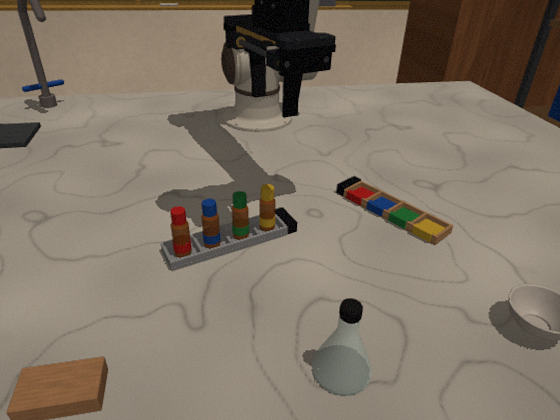

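View pics/e_side.png

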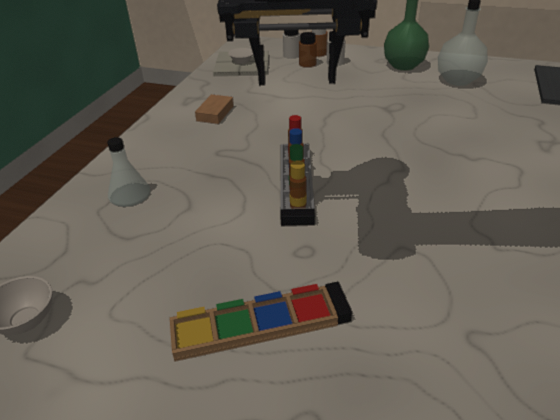

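```bash
python3 - <<'E'
from h import *
c=np.load("e_wrist.npy",allow_pickle=True).item()
V=np.array([UC[1],-UC[0]])
def rk(X): d=X[:2]-O; return (np.array([d@V,d@UC])*1000).round(1)
for n,p in dict(yellow=(278,188),green=(278,127),blue=(278,66)).items(): print(n,rk(onz(c,p,.09)))
print("rack edges x",rk(onz(c,(253.5,127),.018)),rk(onz(c,(302.5,127),.018)),"blk end",rk(onz(c,(277,213.5),.011)),rk(onz(c,(277,197.5),.022)))
cs=[np.load(f"e_{n}.npy",allow_pickle=True).item() for n in("scene","side")]
b=cs[0]["img"]; 
for col in ("red","blue"):
    for c in cs: print(col,[x for x in blobs(c["img"],col,15) if 150<x[1][0]<310 and 100<x[1][1]<260])
cv2.imwrite("pics/e2.png",cv2.resize(cs[0]["img"][165:275,150:310],None,fx=4,fy=4,interpolation=cv2.INTER_CUBIC))
E
```

```text
yellow [-0.8 78.5]
green [-0.6 25.3]
blue [ -0.5 -22.9]
rack edges x [25.1 29.9] [-26.4  29.7] blk end [  0.2 127.3] [  0.2 105.4]
red [([170, 206, 16, 20, 245], [178.0, 215.4]), ([173, 239, 18, 15, 153], [182.1, 247.6])]
red [([289, 115, 12, 14, 124], [294.4, 121.2])]
blue [([202, 199, 14, 18, 196], [209.3, 206.9]), ([206, 233, 14, 11, 95], [212.9, 239.2])]
blue [([290, 129, 12, 6, 59], [295.2, 131.6])]
```

View pics/e2.png

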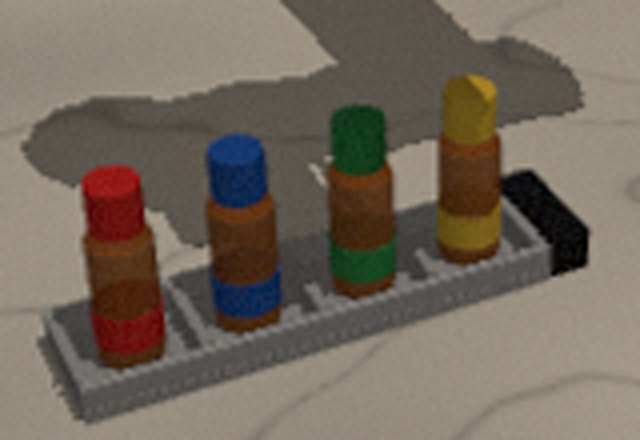

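```bash
python3 - <<'E'
from h import *
cs=[np.load(f"e_{n}.npy",allow_pickle=True).item() for n in("scene","side")]
X,e=tri(cs,[(178,215.4),(294.4,121.2)]); V=np.array([UC[1],-UC[0]]); d=X[:2]-O; print("red",X.round(4),np.round(e,4),d@V,d@UC)
s=r.sense(); print(s["time_s"],np.abs(s["joint_velocities"]).max())
if abs(d@V)<.009 and abs(d@UC+.0765)<.009: print(r.finish_job())
E
```

```text
red [ 0.5888 -0.2081  0.0795] [0.0011 0.0011] 0.0014360851231554758 -0.07662008820101979
39.4 1.3895720294759528
the job is handed in; nothing more can be done
None
```

All four bottles are in the class rack in reverse order, and I handed the job in at about 39 s of the 115 s allowed. Reading from the class rack's black end they stand yellow, green, blue, red; on the prep rack it was red, blue, green, yellow.

I gripped each bottle across the row by its body and lifted it clear of the others. I then turned it about 78° above its bay, lowered it slowly and released it within about 1–2 mm of the floor.

- **Position:** The last pictures put every bottle within about 3 mm of its bay centre, against a limit of 12 mm. Red came from two fixed views because its cap was partly cut off in the wrist picture; the other three came from the wrist view.
- **Upright and clear:** All four look upright and seated in the pictures, and the gripper was open and well clear. I judged tilt and height over the bay floor by eye.
- **Disagreements:** The early fixed-camera estimate of the class rack's corners was up to about 1 cm off between views, so I used the wrist view from above instead. Its measured rack length was 228 mm against 229 mm expected. No check failed.

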